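Stand the fallen squeeze bottle and sugar dredger back on the rack

ROBOT

A 6-joint arm with a two-finger parallel gripper is mounted at the origin on the work surface. World frame = base frame: x ahead of the robot, y to its left, z up, the work surface at z = 0. Lengths are in m, angles in degrees, forces in N, time in s.
With the tool pointing down it reaches from about 0.25 to 0.725 m from the base axis. Payload 9.7 kg.
Tool frame: the origin (TCP) lies at the very end of the fingers, on their centre line; the grasp point (between the pads) lies 19 mm behind it (bot.hold_point_z is the distance from the TCP to the grasp point, in m); z points along the fingers, y is the line along which they close (so a half turn about z gives the same grasp; the last joint's range is limited). The gripper opens to 85 mm and grips with 20 to 120 N. Pads are 22 mm wide; open, the fingers measure 114 mm over their backs; the gripper's body (76 mm by 85 mm) begins 54 mm behind the grasp point. The pads swing forward as they close: fully open they stand 13 mm farther back than shut.
Start: joints at [76.834, 4.979, 10.078, 95.1, 0, 90], TCP at [0.125, 0.536, 0.231] pointing down, gripper open.
Joint ranges: [-179.16, 179.16], [-48.56, 103.87], [-65.8, 70.77], [-126.05, 130.52], [-82.76, 87.17], [-180, 180]. Speed limits (degrees/s): [127.2, 127.2, 147.25, 180, 180, 180].

INTERFACE

Orientations are given as [roll, pitch, yaw] about the fixed x, y, z axes, in that order (R = Rz(yaw) Ry(pitch) Rx(roll)).
In Python, from workcell import bot gives the robot as it stands.
- The arm moves only by the tool play_rows, never from a script. Its argument "targets" is a list of rows, each an object with "grip": the closure in counts, from 0 (fully open) to 255 (shut); "linear": the shift along the world's x, y, z in cm, a list of three; "delta_rot": the turn, a rotation vector about the world's x, y, z in rad, a list of three. A call has 1 to 10 rows; each row is the pose to reach, as a shift and turn from the pose commanded when the call began; what a row does not reach only later rows make up. A row lasts 1/10 s, in which the tool goes at most 50 mm and 8.59 degrees, less where a joint would pass 70% of its speed; a pose out of reach is approached as far as the arm can. A call with a gripper value outside its range is refused whole. The fingers move at their own pace and stop on an object; "force" is the grip in N (left out, the last holds). Time passes only in rows, so rows that repeat a pose let the fingers close. It gives the time, the measured TCP pose, the force, the opening and the grip force at its end, in the units of the state.
- bot.get_obs(): the state, without advancing time (a new reading comes with each control period).
- bot.camera(name): name is "side" or "top" or "wrist"; returns a dict with "color" (384x512x3 uint8, red, green, blue), "range_z" (384x512 float32, m along the optical axis (not along the pixel's ray), 0 where there is no reading), "fov_y" (degrees; the focal length in pixels is half the picture's height over the tangent of half this angle, whatever the lens; pixels are square), "cx", "cy" (the principal point, pixels), "world_to_cam" (4x4, takes a point from world to camera coordinates). Camera axes: x right, y up, looking along -z (the intrinsics and any distortion apply to the point x, -y, -z); pixel columns grow to the right and rows downward; lengths in m; the calibration is good to about 2 mm. The wrist camera is an equidistant fisheye: a pixel r from the principal point sees the ray r / f radians off the axis. A picture is of the moment at which its call begins.
- bot.job_done(): hands the job in; it is judged then, once.
Trained networks look in a picture, given as the dict that the camera call returned (one of the last four; its "shot" number tells which), for a name from the list of things; names that differ only in an ending like _2 or _b are one class to them, and where a whole thing is asked for, a point or a joint stands for the part that bears it (a point fixed in the world has none). Each returns a list of dicts, best first, with "conf" (0 to 1); they miss things now and then, are a little off and sometimes report something else, mostly with a low value. They report only what shows in the picture. A call takes as long as a camera call. They do not tell look-alikes from the thing itself.
- bot.search_frame(picture, target): "box" ([left, top, right, bottom] in pixels, round what is visible of it).
- bot.trace(picture, target): "pixels" (384x512 bool, what is visible of it) and "box" ([left, top, right, bottom] in pixels, round what is visible of it).
- bot.pinpoint(picture, target): "pixel" ([column, row] in pixels: a listed point, or the origin of a listed thing).
The state is a dict: "time": time; "q": joint angles; "qd": joint speeds; "joint_efforts": joint torques, N m; "ee_pos": TCP position; "tcp_rot": TCP orientation; "wrist_force": force on the tool from outside, world axes, zero at the start; "torque": the same for the moment, N m; "opening": finger opening in m; "grasp_force": force on a finger pad.
Only numpy, scipy, OpenCV 4.12 (cv2) and the standard library are available. Lean on these libraries where they do the work, as an engineer would, in place of code of your own. Each camera call takes 0.05 s, during which the arm holds its last target. There are 200 camera calls.

TASK

The squeeze bottle and the sugar dredger have been knocked over and lie on the bench. Pick each one up, turn it upright and stand it, nozzle or dome up, on the bottom shelf of the rack between its front and rear guard wires, beside the jar and the tin that are already there. Set them down without letting them drop, and leave everything else where it is.

Things in the scene. Friction and masses are not known exactly. Their poses are not given: they have to be found in the camera images.
- squeeze_bottle: off-white plastic squeeze bottle, lying on its side at the start, 0.2 to 0.4 kg; rolls if pushed. Origin on its axis, 80 mm from the foot; +x runs from foot to nozzle (straight up when it stands). From the foot: cylinder of diameter 55 mm to 112 mm, shoulder to 126 mm, collar of 39 mm to 140 mm, cone nozzle (20 to 6 mm) to 174 mm. Centre of mass about 62 mm from the foot
- bottle_foot (a point): centre of the flat underside of the squeeze bottle, 80 mm from its origin along its -x; same axes
- dredger: stainless sugar dredger with a domed perforated lid, lying on its side at the start, 0.2 to 0.42 kg; rolls if pushed. Origin on its axis, 58 mm from the foot; +x runs from foot to dome (straight up when it stands). From the foot: 64 mm diameter bead to 6 mm, 60 mm body to 79 mm, 64 mm lid rim to 97 mm, dome to 116 mm. Centre of mass about 47 mm from the foot
- dredger_foot (a point): centre of the flat underside of the dredger, 58 mm from its origin along its -x; same axes
- shelf (a point): middle of the top face of the rack's bottom shelf, 30 mm above the bench. +x to the rack's rear (away from the robot), +y along the shelf to the left, z up; the rack may be turned a little. Steel sheet 140 x 550 mm with guard wires along the front (x -66 mm, top 19 mm above the shelf) and rear (x +66 mm, 43 mm above it). 10 mm posts at y +-268 mm: x +66, +125 mm, short ones at -66
- upper_edge (a point): middle of the front edge of the rack's upper wire shelf, which overhangs the rear half of the bottom shelf: 9 mm in front of the bottom shelf's middle line, 236 mm above it at the underside. The upper shelf runs from here 138 mm to the rear, over the full 550 mm; stock on it stands 63 mm above this point. Same axes as the bottom shelf
- jar: bystander standing on the bottom shelf: jar of caramel colour with a metal lid, 62 mm diameter, 112 mm high; origin at the centre of its underside, z up. Leave it standing where it is.
- tin: bystander standing on the bottom shelf: metal tin with a paper band, 64 mm diameter, 137 mm high; origin at the centre of its underside, z up. Leave it standing where it is.
- cutters: bystander on the bench: nest of three round steel pastry cutters, 70 mm outer diameter, 40 mm high; origin at the centre of its underside
- scraper: bystander on the bench: steel dough scraper lying flat, 90 x 100 mm, 20 mm high at its wooden handle, which runs along its -x edge; origin under its centre
- rolling_pin: bystander on the bench: wooden rolling pin lying along its own y, 470 mm long with handles, barrel 52 mm diameter and 290 mm long; origin at the middle of its axis
- bowl: bystander on the bench: white plastic bowl, 200 mm diameter at the rim, 75 mm high; origin at the centre of its underside
- brush: bystander on the bench: pastry brush lying flat, 200 x 42 x 20 mm; origin under its middle, x along it
- scale: bystander fixed on the bench: flat bench scale, 220 x 200 x 52 mm; origin under its centre
Things that resemble listed ones, but are neither listed nor needed, are in the scene too. Leave any orange look-alike of the squeeze_bottle alone.

How it is judged:
By the outcome, as a careful person would: the job done as asked, in the order asked, and still so for the second after the job is handed in, with the robot touching nothing.
It also fails if it takes over 72 s, if anything falls off the work surface, if the arm or the gripper's body presses on something with over 40 N, if the wrist force passes 120 N, or if a joint passes its speed limit or range.

## Working session

There is one attempt and no reset: what is moved stays moved. The work goes in short steps, Python scripts to look and compute and a tool call to move; the robot and the scene stay as the last step left them, time stands still between calls to the robot, and variables do not carry over. Pictures are saved under pics/ and viewed, at most 10 in all, crops included, and the job is handed in when it is done.

Besides the shell and the picture viewer there is one more tool, called after "Call:" by a JSON object that holds its "name" and its "arguments", one argument or row to a line. play_rows: Moves the arm, as the interface text tells. Its arguments: {"type":"object","properties":{"targets":{"type":"array","items":{"type":"object","properties":{"grip":{"type":"number"},"linear":{"type":"array","items":{"type":"number"}},"delta_rot":{"type":"array","items":{"type":"number"}}}}},"force":{"type":"number"}},"required":["targets"]}

```bash
mkdir -p pics; ls; cat > h.py <<'E'
import numpy as np, cv2
from workcell import bot
def f_of(p): return p["color"].shape[0]/2/np.tan(np.radians(p["fov_y"])/2)
def cloud(p):
    "world xyz for each pixel (pinhole), nan where none"
    z=p["range_z"]; h,w=z.shape; f=f_of(p)
    u,v=np.meshgrid(np.arange(w),np.arange(h))
    P=np.stack([(u-p["cx"])/f*z,-(v-p["cy"])/f*z,-z,np.ones_like(z)],-1)
    W=P@np.linalg.inv(np.array(p["world_to_cam"])).T
    W=W[...,:3]; W[z==0]=np.nan; return W
def save(p,n): cv2.imwrite("pics/"+n,p["color"][...,::-1])
E
python3 - <<'E'
from h import *
names="squeeze_bottle dredger jar tin cutters scraper rolling_pin bowl brush scale".split()
np.set_printoptions(precision=3,suppress=True)
ps={}
for c in("side","top"):
    p=bot.camera(c); ps[c]=p; W=cloud(p)
    print(c,np.linalg.inv(np.array(p["world_to_cam"]))[:3,3])
    for n in names:
        for r in bot.trace(p,n)[:4]:
            w=W[r["pixels"]]; w=w[~np.isnan(w[:,0])]
            if len(w): print(n,round(r["conf"],2),np.array(r["box"]).round(),np.median(w,0),np.percentile(w,3,axis=0),np.percentile(w,97,axis=0))
    for n in("shelf","upper_edge","bottle_foot","dredger_foot"):
        for r in bot.pinpoint(p,n)[:3]:
            x,y=np.array(r["pixel"]).astype(int); print(n,round(r["conf"],2),x,y,W[y,x])
cv2.imwrite("pics/a.png",cv2.resize(np.vstack([ps["side"]["color"],ps["top"]["color"]]),(400,600))[...,::-1]) if 0 else None
for c in ps: save(ps[c],c+"0.png")
E
```

```text
pics
side [ 0.133 -0.905  1.211]
squeeze_bottle 0.91 [231. 175. 245. 215.] [0.434 0.161 0.045] [0.402 0.117 0.006] [0.469 0.253 0.055]
squeeze_bottle 0.61 [173. 172. 195. 206.] [0.262 0.254 0.045] [0.236 0.211 0.006] [0.288 0.346 0.056]
dredger 0.78 [252. 276. 285. 318.] [ 0.402 -0.281  0.055] [ 0.369 -0.327  0.028] [ 0.438 -0.226  0.063]
jar 0.94 [314. 218. 335. 251.] [ 0.635 -0.145  0.112] [ 0.615 -0.158  0.037] [ 0.664 -0.109  0.144]
jar 0.29 [264. 216. 287. 237.] [ 0.523 -0.005  0.028] [ 0.491 -0.032 -0.002] [0.557 0.034 0.04 ]
tin 0.85 [294. 169. 318. 204.] [0.653 0.061 0.125] [0.631 0.049 0.032] [0.687 0.106 0.168]
tin 0.45 [234. 222. 264. 255.] [ 0.419 -0.01   0.01 ] [ 0.377 -0.057  0.004] [0.462 0.041 0.019]
cutters 0.69 [265. 216. 284. 235.] [0.523 0.    0.028] [ 0.491 -0.032 -0.003] [0.557 0.067 0.04 ]
scraper 0.84 [230. 223. 261. 254.] [ 0.421 -0.008  0.01 ] [ 0.376 -0.056 -0.001] [0.467 0.042 0.019]
rolling_pin 0.59 [205. 278. 256. 384.] [ 0.255 -0.36   0.046] [ 0.233 -0.483  0.029] [ 0.281 -0.169  0.053]
bowl 0.57 [190. 114. 236. 152.] [0.461 0.569 0.035] [ 0.376  0.435 
[... 1529 characters left out ...]
wl 0.61 [ 80. 178. 140. 232.] [0.46  0.549 0.027] [0.371 0.453 0.002] [0.542 0.62  0.077]
bowl 0.26 [305. 254. 444. 271.] [ 0.263 -0.366  0.046] [ 0.239 -0.577  0.028] [ 0.283 -0.163  0.056]
brush 0.89 [130. 140. 164. 188.] [0.586 0.438 0.019] [0.531 0.379 0.012] [0.68  0.473 0.026]
scale 0.56 [371. 177. 444. 250.] [ 0.429 -0.484  0.051] [ 0.323 -0.584  0.024] [ 0.538 -0.387  0.057]
shelf 0.69 266 152 [ 0.648 -0.     0.035]
shelf 0.37 371 266 [ 0.25  -0.354  0.052]
upper_edge 0.61 262 134 [0.652 0.015 0.269]
bottle_foot 0.7 203 262 [0.265 0.215 0.058]
bottle_foot 0.58 231 217 [0.421 0.125 0.002]
dredger_foot 0.65 327 224 [ 0.394 -0.214  0.015]
dredger_foot 0.34 263 190 [ 0.518  0.011 -0.004]
```

```bash
python3 - <<'E'
import cv2,numpy as np
t=cv2.imread("pics/top0.png");s=cv2.imread("pics/side0.png")
cv2.imwrite("pics/c1.png",cv2.resize(t[110:290,70:450],None,fx=2.1,fy=2.1,interpolation=cv2.INTER_CUBIC))
cv2.imwrite("pics/c2.png",cv2.resize(s[90:350,130:390],None,fx=2.3,fy=2.3,interpolation=cv2.INTER_CUBIC))
E
```

```text
(no output)
```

View pics/c1.png

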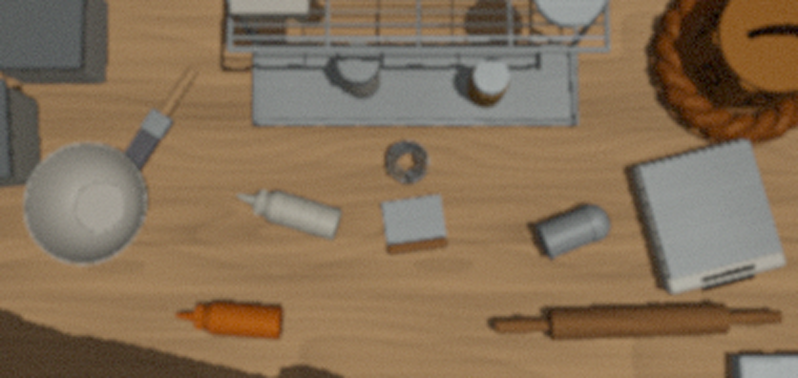

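View pics/c2.png

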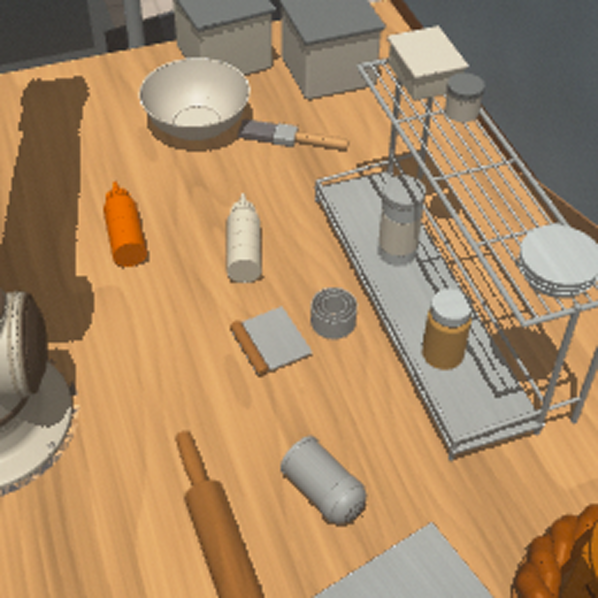

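Candidates: the off-white bottle is at top (210,213) and the orange look-alike is at (180,262), so I take the white one. The dredger lies at (343,218), with its foot at the left and its dome to the right. The tin is at (240,145), the jar at (303,148) and the free shelf area is left of the tin. Next I fit the axes, the shelf and its stock.

```bash
cat >> h.py <<'E'
from scipy.spatial.transform import Rotation as Ro
np.set_printoptions(precision=4,suppress=True)
def near(name,xy,cams=("side","top"),tol=.06):
    pts=[]
    for c in cams:
        p=bot.camera(c); W=cloud(p)
        for r in bot.trace(p,name):
            w=W[r["pixels"]]; w=w[~np.isnan(w[:,0])]
            if len(w) and np.hypot(*(np.median(w,0)[:2]-xy))<tol: pts.append(w); break
    return pts
E
python3 - <<'E'
from h import *
print([a for a in dir(bot) if a[0]!='_']); o=bot.get_obs(); print(o)
print(Ro.from_euler('xyz',o["tcp_rot"],degrees=True).as_matrix())
for n,xy,L in(("squeeze_bottle",(.44,.18),.174),("dredger",(.405,-.265),.116)):
    for w in near(n,np.array(xy)):
        w=w[w[:,2]>.035]; 
        m=np.median(w,0)[:2]; w=w[np.hypot(*(w[:,:2]-m).T)<.15]
        m=w[:,:2].mean(0); U,S,V=np.linalg.svd(w[:,:2]-m); d=V[0]*np.sign(V[0,1])
        t=(w[:,:2]-m)@d; s=(w[:,:2]-m)@np.array([-d[1],d[0]])
        print(n,len(w),"m",m,"d",d,"t",np.percentile(t,[0,2,98,100]),"s",np.percentile(s,[2,50,98]),"ztop",np.percentile(w[:,2],98))
        print(" lo",m+d*t.min(),"hi",m+d*t.max())
p=bot.camera("top");W=cloud(p)
M=(abs(W[...,2]-.030)<.012)&(W[...,0]>.54)&(W[...,0]<.75)&(abs(W[...,1])<.33)
w=W[M]
# front-edge per y bin
for y in np.arange(-.3,.31,.05):
    q=w[abs(w[:,1]-y)<.02]
    if len(q): print(round(y,2),len(q),"x",q[:,0].min(),q[:,0].max(),"z",np.median(q[:,2]))
q=w[(w[:,0]<.64)]; print("y range",q[:,1].min(),q[:,1].max())
for n,xy in(("jar",(.638,-.125)),("tin",(.65,.08))):
    for w in near(n,np.array(xy)):
        h=np.percentile(w[:,2],97); q=w[w[:,2]>h-.012]; print(n,"top z",h,"mid",(q.min(0)+q.max(0))/2,"ext",q.max(0)-q.min(0))
E
python3 - <<'E'
import cv2
t=cv2.imread("pics/side0.png")
cv2.imwrite("pics/crop.png",cv2.resize(t[150:240,160:290],None,fx=5,fy=5,interpolation=cv2.INTER_CUBIC))
E
```

```text
['PlanningError', 'camera', 'get_obs', 'hold_point_z', 'job_done', 'pinpoint', 'search_frame', 'trace']
{'time': 1.5, 'q': array([76.8345,  4.9789, 10.0778, 95.0996,  0.001 , 89.9972]), 'qd': array([ 0.1014,  0.0138, -0.0249,  0.0614, -0.0253, -0.0537]), 'joint_efforts': array([  0.0001, -52.0097,  46.4855,   0.0018,   0.    ,   0.    ]), 'ee_pos': array([0.1253, 0.5355, 0.2313]), 'tcp_rot': array([-179.9993,   -0.001 ,  166.8374]), 'wrist_force': array([-0.7705,  0.3054,  0.4885]), 'torque': array([ 0.0011, -0.0415,  0.0076]), 'grasp_force': 0.0, 'opening': 0.08545898593211759}
[[-0.9737  0.2277 -0.    ]
 [ 0.2277  0.9737 -0.    ]
 [ 0.     -0.     -1.    ]]
squeeze_bottle 371 m [0.4361 0.1762] d [0.2938 0.9559] t [-0.065  -0.0584  0.0796  0.0894] s [-0.0237 -0.0012  0.0241] ztop 0.05633519432878935
 lo [0.417  0.1141] hi [0.4624 0.2616]
squeeze_bottle 589 m [0.44   0.1894] d [0.2927 0.9562] t [-0.0672 -0.065   0.0727  0.0911] s [-0.0254  0.0001  0.0247] ztop 0.05899708517118023
 lo [0.4204 0.1251] hi [0.4667 0.2765]
dredger 691 m [ 0.4035 -0.2779] d [-0.3883  0.9215] t [-0.0552 -0.
[... 773 characters left out ...]
061759289 z 0.030400626370609363
0.1 142 x 0.5912354197996482 0.7265152312627761 z 0.03091945170641741
0.15 367 x 0.5916091896851363 0.727519371636866 z 0.031158068523947646
0.2 374 x 0.5917207925630681 0.7280835278995994 z 0.030913087463931732
0.25 297 x 0.5908808792719458 0.7282455604851854 z 0.03063952863841779
y range -0.27919624369448887 0.2636104558086397
jar top z 0.143442590005279 mid [ 0.6452 -0.1277  0.1389] ext [0.0556 0.0571 0.0144]
jar top z 0.147107453104097 mid [ 0.6474 -0.1219  0.143 ] ext [0.057  0.0499 0.0143]
tin top z 0.1676878961743996 mid [0.6614 0.0803 0.1636] ext [0.0651 0.0669 0.0152]
tin top z 0.17255375390228211 mid [0.6612 0.084  0.1678] ext [0.0601 0.0617 0.0138]
```

View pics/crop.png

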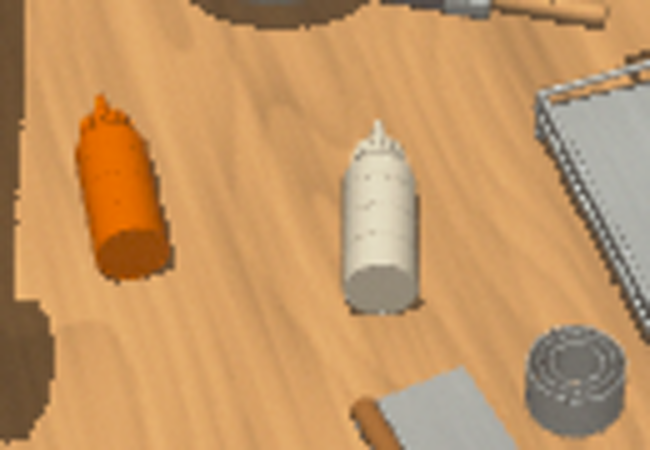

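The crop shows the white bottle at crop (380,220), foot toward the viewer (-y), nozzle toward +y; the orange one is to its left. Next is the pre-grasp plan.

```bash
cat >> h.py <<'E'
H=bot.hold_point_z
A=np.radians(20)
def Rg(u,s):
    "grasp orientation for axis u (lying), tilt A toward foot"
    u=np.r_[u,0]/np.linalg.norm(u); z=-np.cos(A)*np.r_[0,0,1]-np.sin(A)*u; y=s*np.cross([0,0,1],u)
    return np.c_[np.cross(y,z),y,z]
def Rp(yaw,s):
    "placing orientation, heading yaw deg"
    f=np.r_[np.cos(np.radians(yaw)),np.sin(np.radians(yaw)),0]; z=np.cos(A)*f-np.sin(A)*np.r_[0,0,1]; y=s*np.cross([0,0,1],f)
    return np.c_[np.cross(y,z),y,z]
def go(R,g,back=0):
    "print the move which brings the grasp point to g with orientation R"
    o=bot.get_obs(); C=Ro.from_euler('xyz',o["tcp_rot"],degrees=True).as_matrix()
    tcp=np.array(g)+R[:,2]*(H-back)
    r=Ro.from_matrix(R@C.T).as_rotvec()
    print("t",o["time"],"lin cm",((tcp-o["ee_pos"])*100).round(2),"rot",r.round(3),"deg",np.degrees(np.linalg.norm(r)).round(1),"q",o["q"].round(0),"tcp->",tcp,"F",o["wrist_force"].round(1),"op",round(o["opening"],4),"gf",round(o["grasp_force"],1))
UB=np.array([.293,.956]); GB=np.r_[np.array([.419,.120])+.070*UB,.029]
UD=np.array([.381,-.925])
E
python3 -c "
from h import *
go(Rg(UB,1),GB,.11)"
```

```text
t 2.35 lin cm [ 32.34 -31.88 -11.65] rot [-0.191  0.333  1.487] deg 88.0 q [77.  5. 10. 95. -0. 90.] tcp-> [0.4487 0.2168 0.1148] F [-0.5 -0.3  0.5] op 0.0854 gf 0.0
```

Call:
{"name": "play_rows", "arguments": {
  "targets": [
    {"grip":0,"linear":[16,-16,-4],"delta_rot":[-0.1,0.17,0.75]},
    {"grip":0,"linear":[16,-16,-4],"delta_rot":[-0.1,0.17,0.75]},
    {"grip":0,"linear":[16,-16,-4],"delta_rot":[-0.1,0.17,0.75]},
    {"grip":0,"linear":[16,-16,-4],"delta_rot":[-0.1,0.17,0.75]},
    {"grip":0,"linear":[32.3,-31.9,-10],"delta_rot":[-0.19,0.33,1.49]},
    {"grip":0,"linear":[32.3,-31.9,-10],"delta_rot":[-0.19,0.33,1.49]},
    {"grip":0,"linear":[32.3,-31.9,-10],"delta_rot":[-0.19,0.33,1.49]},
    {"grip":0,"linear":[32.3,-31.9,-10],"delta_rot":[-0.19,0.33,1.49]},
    {"grip":0,"linear":[32.3,-31.9,-10],"delta_rot":[-0.19,0.33,1.49]},
    {"grip":0,"linear":[32.3,-31.9,-10],"delta_rot":[-0.19,0.33,1.49]}
  ],
  "force": 40
}}

```text
time: 3.35
ee_pos: [0.4499, 0.2143, 0.1304]
tcp_rot: [-179.1, -18.9, -112.6]
wrist_force: [0.6, 0.9, -0.2]
opening: 0.0853
grasp_force: 0.0
```

```bash
python3 -c "
from h import *
go(Rg(UB,1),GB,.11)"
```

```text
t 3.35 lin cm [-0.12  0.25 -1.56] rot [-0.014  0.021  0.092] deg 5.4 q [ 32.  12.   4.  98. -12. -34.] tcp-> [0.4487 0.2168 0.1148] F [ 0.6  0.9 -0.2] op 0.0853 gf 0.0
```

Call:
{"name": "play_rows", "arguments": {
  "targets": [
    {"grip":0,"linear":[-0.1,0.2,-1.6],"delta_rot":[-0.014,0.021,0.092]},
    {"grip":0,"linear":[-0.1,0.2,-1.6],"delta_rot":[-0.014,0.021,0.092]}
  ]
}}

```text
time: 3.55
ee_pos: [0.4468, 0.2178, 0.1131]
tcp_rot: [179.9, -20.1, -107.2]
wrist_force: [0.3, -0.8, -1.3]
opening: 0.0851
grasp_force: 0.0
```

```bash
python3 -c "
from h import *
go(Rg(UB,1),GB,0)
p=bot.camera('wrist'); save(p,'w1.png')
for r in bot.trace(p,'squeeze_bottle')[:2]: print(r['conf'],r['box'])"
```

```text
t 3.55 lin cm [ -0.92  -3.7  -10.17] rot [ 0.001 -0.002  0.004] deg 0.2 q [ 33.  12.   3.  96. -13. -38.] tcp-> [0.4376 0.1808 0.0114] F [ 0.3 -0.8 -1.3] op 0.0851 gf 0.0
0.72 [414.0, 162.0, 479.6, 321.7]
0.69 [217.9, 109.7, 284.7, 319.7]
```

View pics/w1.png

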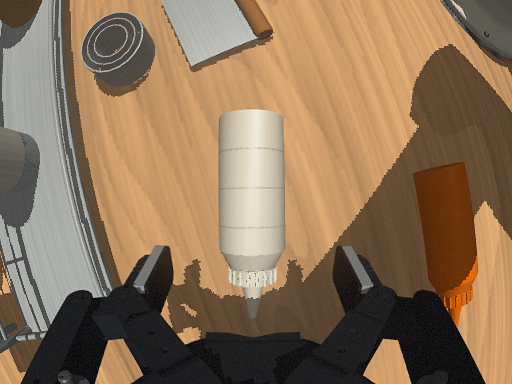

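The wrist view shows the bottle centred (column 251 between the fingers at 150 and 355), with its axis aligned. I descend and grip.

Call:
{"name": "play_rows", "arguments": {
  "targets": [
    {"grip":0,"linear":[-0.3,-1.2,-3.4],"delta_rot":[0,0,0]},
    {"grip":0,"linear":[-0.6,-2.4,-6.8],"delta_rot":[0,0,0]},
    {"grip":0,"linear":[-0.9,-3.3,-9],"delta_rot":[0,0,0]},
    {"grip":0,"linear":[-0.9,-3.7,-10.1],"delta_rot":[0,0,0]},
    {"grip":0,"linear":[-0.9,-3.7,-10.1],"delta_rot":[0,0,0]},
    {"grip":130,"linear":[-0.9,-3.7,-10.1],"delta_rot":[0,0,0]},
    {"grip":130,"linear":[-0.9,-3.7,-10.1],"delta_rot":[0,0,0]},
    {"grip":130,"linear":[-0.9,-3.7,-10.1],"delta_rot":[0,0,0]},
    {"grip":130,"linear":[-0.9,-3.7,-10.1],"delta_rot":[0,0,0]}
  ],
  "force": 45
}}

```text
time: 4.55
ee_pos: [0.4391, 0.1825, 0.0159]
tcp_rot: [-179.8, -19.8, -107.3]
wrist_force: [-0.7, 1.9, 6.1]
opening: 0.0536
grasp_force: 46.5
```

Call:
{"name": "play_rows", "arguments": {
  "targets": [
    {"grip":160,"linear":[0,0,0],"delta_rot":[0,0,0]},
    {"grip":160,"linear":[0,0,0],"delta_rot":[0,0,0]},
    {"grip":160,"linear":[0,0,0],"delta_rot":[0,0,0]}
  ],
  "force": 45
}}

```text
time: 4.85
ee_pos: [0.4392, 0.1825, 0.016]
tcp_rot: [-179.8, -19.8, -107.3]
wrist_force: [-1.6, 1.4, 5.4]
opening: 0.0533
grasp_force: 46.5
```

```bash
python3 -c "
from h import *
go(Rp(14,1),[.50,.17,.22])"
```

```text
t 4.85 lin cm [ 7.79 -0.83 19.76] rot [ 1.117 -1.179 -0.797] deg 103.7 q [ 30.  11. -10.  84. -13. -41.] tcp-> [0.5171 0.1743 0.2136] F [-1.6  1.4  5.4] op 0.0533 gf 46.5
```

Call:
{"name": "play_rows", "arguments": {
  "targets": [
    {"grip":160,"linear":[0,0,2],"delta_rot":[0,0,0]},
    {"grip":160,"linear":[0,0,5],"delta_rot":[0,0,0]},
    {"grip":160,"linear":[-1,0,9],"delta_rot":[0,0,0]},
    {"grip":160,"linear":[-2,0,13],"delta_rot":[0.12,-0.13,-0.09]},
    {"grip":160,"linear":[-2,0,16],"delta_rot":[0.22,-0.236,-0.16]},
    {"grip":160,"linear":[-2,0,18],"delta_rot":[0.335,-0.354,-0.24]},
    {"grip":160,"linear":[-1,0,19.8],"delta_rot":[0.447,-0.472,-0.319]},
    {"grip":160,"linear":[0,-0.2,19.8],"delta_rot":[0.558,-0.59,-0.4]},
    {"grip":160,"linear":[1,-0.4,19.8],"delta_rot":[0.65,-0.69,-0.465]},
    {"grip":160,"linear":[2,-0.6,19.8],"delta_rot":[0.74,-0.78,-0.53]}
  ]
}}

```text
time: 5.85
ee_pos: [0.4586, 0.1755, 0.2141]
tcp_rot: [-165.8, 32.2, -134.5]
wrist_force: [-0.9, -0.0, -2.4]
opening: 0.0534
grasp_force: 48.8
```

```bash
python3 -c "
from h import *
go(Rp(14,1),[.50,.17,.22])"
```

```text
t 5.85 lin cm [ 5.84 -0.13 -0.05] rot [ 0.465 -0.492 -0.332] deg 43.2 q [ 21. -40. -34.  60.  -1. -20.] tcp-> [0.5171 0.1743 0.2136] F [-0.9 -0.  -2.4] op 0.0534 gf 48.8
```

Call:
{"name": "play_rows", "arguments": {
  "targets": [
    {"grip":160,"linear":[4,0,0],"delta_rot":[0.08,-0.085,-0.055]},
    {"grip":160,"linear":[7,0,0],"delta_rot":[0.17,-0.18,-0.12]},
    {"grip":160,"linear":[9,0,0],"delta_rot":[0.26,-0.27,-0.18]},
    {"grip":160,"linear":[10,0.5,0],"delta_rot":[0.35,-0.36,-0.25]},
    {"grip":160,"linear":[11,1,0],"delta_rot":[0.465,-0.49,-0.33]},
    {"grip":160,"linear":[11,1,0],"delta_rot":[0.465,-0.49,-0.33]},
    {"grip":160,"linear":[11,1,0],"delta_rot":[0.465,-0.49,-0.33]}
  ]
}}

```text
time: 6.55
ee_pos: [0.57, 0.187, 0.2086]
tcp_rot: [-179.6, 69.3, -165.2]
wrist_force: [-0.6, 0.3, -2.4]
opening: 0.0535
grasp_force: 48.9
```

```bash
cat > ax.py <<'E'
from h import *
import sys
# fit of the held thing's axis near the grasp point, in world
def held(name,xy,tol=.08,zmin=.05):
    for c in("side","top"):
        p=bot.camera(c); W=cloud(p); save(p,"h_%s_%s.png"%(c,sys.argv[1]))
        for r in bot.trace(p,name)[:3]:
            w=W[r["pixels"]]; w=w[~np.isnan(w[:,0])]
            if len(w) and np.hypot(*(np.median(w,0)[:2]-xy))<tol:
                print(c,round(r["conf"],2),r["box"],"med",np.median(w,0))
                for z in np.arange(.05,.36,.02):
                    q=w[abs(w[:,2]-z)<.01]
                    if len(q)>5: print("  z",z.round(2),len(q),"x",np.percentile(q[:,0],[3,97]),"y",np.percentile(q[:,1],[3,97]))
                break
E
python3 - 1 <<'E'
from ax import *
go(Rp(14,1),[.56,.185,.215]); held("squeeze_bottle",np.r_[.56,.185])
E
```

```text
t 6.55 lin cm [ 0.7   0.22 -0.  ] rot [ 0.006 -0.012 -0.006] deg 0.8 q [ 21. -49. -61.   8.  -6.   2.] tcp-> [0.5771 0.1893 0.2086] F [-0.6  0.3 -2.4] op 0.0535 gf 48.9
side 0.66 [258.4, 129.0, 276.8, 168.4] med [0.5541 0.1625 0.2536]
  z 0.15 27 x [0.5352 0.5771] y [0.151  0.1659]
  z 0.17 40 x [0.5399 0.5779] y [0.1489 0.1664]
  z 0.19 17 x [0.5542 0.5742] y [0.1511 0.1577]
  z 0.23 65 x [0.5311 0.5785] y [0.1532 0.1855]
  z 0.25 76 x [0.5319 0.5818] y [0.1513 0.1844]
  z 0.27 85 x [0.5351 0.5776] y [0.1553 0.1832]
  z 0.29 78 x [0.5406 0.5745] y [0.1601 0.1916]
  z 0.31 11 x [0.5543 0.5635] y [0.1741 0.1807]
top 0.56 [197.8, 158.0, 216.8, 178.9] med [0.5519 0.1785 0.2705]
  z 0.15 7 x [0.5334 0.5456] y [0.1611 0.1886]
  z 0.17 15 x [0.5341 0.5495] y [0.1584 0.192 ]
  z 0.19 17 x [0.5333 0.5507] y [0.1579 0.1952]
  z 0.21 23 x [0.5337 0.5548] y [0.1576 0.1933]
  z 0.23 31 x [0.5344 0.5731] y [0.1552 0.2139]
  z 0.25 24 x [0.5343 0.5616] y [0.155  0.1989]
  z 0.27 114 x [0.5352 0.5848] y [0.1579 0.2079]
  z 0.29 121 x [0.5432 0.5782] y [0.1663 0.201 ]
  z 0.31 21 x [0.5545 0.5676] y [0.1776 0.1905]
  z 0.33 8 x [0.5579 0.5639] y [0.1822 0.188 ]
```

Call:
{"name": "play_rows", "arguments": {
  "targets": [
    {"grip":160,"linear":[1.5,0.2,0],"delta_rot":[0,0,0]},
    {"grip":160,"linear":[3,0.3,-1],"delta_rot":[0,0,0]},
    {"grip":160,"linear":[3,0.3,-2.5],"delta_rot":[0,0,0]},
    {"grip":160,"linear":[3,0.4,-4],"delta_rot":[0,0,0]},
    {"grip":160,"linear":[3,0.5,-6],"delta_rot":[0,0,0]},
    {"grip":160,"linear":[3,0.6,-8],"delta_rot":[0,0,0]},
    {"grip":160,"linear":[3,0.6,-8],"delta_rot":[0,0,0]}
  ]
}}

```text
time: 7.45
ee_pos: [0.6004, 0.1922, 0.1287]
tcp_rot: [-179.5, 69.2, -165.2]
wrist_force: [0.1, -0.4, -3.2]
opening: 0.0534
grasp_force: 48.8
```

```bash
python3 - 2 <<'E'
from ax import *
go(Rp(14,1),[.648,.19,.131]); held("squeeze_bottle",np.r_[.59,.19])
import cv2
t=cv2.imread("pics/h_side_2.png");cv2.imwrite("pics/v2.png",cv2.resize(t[100:260,200:400],None,fx=3.5,fy=3.5))
E
```

```text
t 7.45 lin cm [ 6.46  0.21 -0.41] rot [ 0.007 -0.013 -0.005] deg 0.9 q [ 20. -35. -64.  -9.  -6.   2.] tcp-> [0.6651 0.1943 0.1246] F [ 0.1 -0.4 -3.2] op 0.0534 gf 48.8
top 0.91 [200.4, 153.6, 218.8, 173.3] med [0.5815 0.1842 0.191 ]
  z 0.09 15 x [0.5645 0.5803] y [0.1637 0.2039]
  z 0.11 17 x [0.5645 0.5794] y [0.1648 0.2003]
  z 0.13 18 x [0.5648 0.5861] y [0.163  0.1991]
  z 0.15 31 x [0.5652 0.5992] y [0.1599 0.2197]
  z 0.17 26 x [0.5639 0.5964] y [0.1608 0.2079]
  z 0.19 91 x [0.5669 0.6137] y [0.1641 0.2139]
  z 0.21 110 x [0.574  0.6097] y [0.1727 0.2071]
  z 0.23 15 x [0.5851 0.5955] y [0.1815 0.1956]
  z 0.25 9 x [0.5882 0.5935] y [0.1854 0.1935]
```

View pics/v2.png

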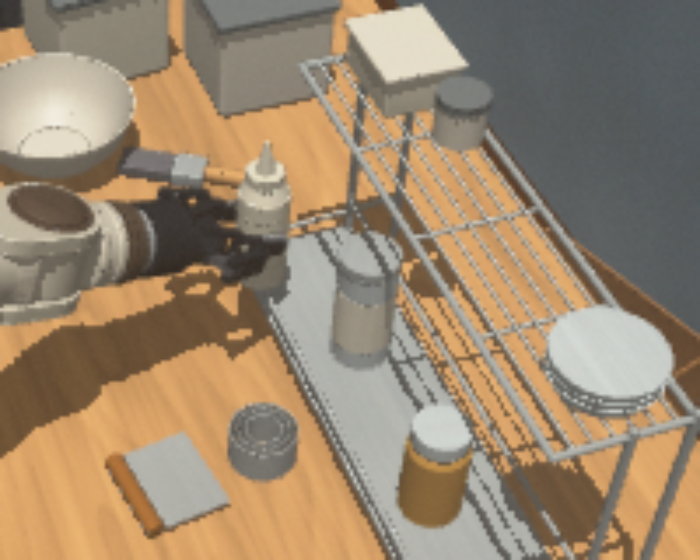

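The side view shows the bottle upright in the gripper at crop (265,215), in front of the shelf's left end and left of the tin at (365,300). I slide it in over the front wire.

Call:
{"name": "play_rows", "arguments": {
  "targets": [
    {"grip":160,"linear":[1.5,0,0],"delta_rot":[0.007,-0.013,0]},
    {"grip":160,"linear":[3,0,0],"delta_rot":[0.007,-0.013,0]},
    {"grip":160,"linear":[4.5,0,0],"delta_rot":[0.007,-0.013,0]},
    {"grip":160,"linear":[5.8,0,0],"delta_rot":[0.007,-0.013,0]},
    {"grip":160,"linear":[5.8,0,0],"delta_rot":[0.007,-0.013,0]},
    {"grip":160,"linear":[5.8,0,-0.8],"delta_rot":[0.007,-0.013,0]},
    {"grip":160,"linear":[5.8,0,-1.6],"delta_rot":[0.007,-0.013,0]},
    {"grip":160,"linear":[5.8,0,-2.2],"delta_rot":[0.007,-0.013,0]},
    {"grip":160,"linear":[5.8,0,-2.2],"delta_rot":[0.007,-0.013,0]}
  ]
}}

```text
time: 8.55
ee_pos: [0.6581, 0.1925, 0.1075]
tcp_rot: [179.8, 70.2, -165.8]
wrist_force: [-0.0, -0.2, -3.7]
opening: 0.0536
grasp_force: 48.8
```

```bash
python3 - 3 <<'E'
from ax import *
go(Rp(14,1),[.648,.19,.10]); held("squeeze_bottle",np.r_[.64,.19])
E
```

```text
t 8.55 lin cm [ 0.7   0.18 -1.39] rot [-0.002  0.002 -0.006] deg 0.4 q [ 18. -20. -59. -20.  -3.   1.] tcp-> [0.6651 0.1943 0.0936] F [-0.  -0.2 -3.7] op 0.0536 gf 48.8
side 0.59 [282.4, 145.4, 298.0, 182.5] med [0.6417 0.169  0.1575]
  z 0.05 15 x [0.6374 0.6622] y [0.1584 0.1668]
  z 0.07 17 x [0.6409 0.6604] y [0.1586 0.1643]
  z 0.13 52 x [0.619  0.6646] y [0.157  0.1906]
  z 0.15 76 x [0.6196 0.6682] y [0.1586 0.1917]
  z 0.17 62 x [0.6262 0.6622] y [0.1637 0.1903]
  z 0.19 65 x [0.6285 0.6611] y [0.1662 0.197 ]
  z 0.21 6 x [0.6401 0.6504] y [0.1782 0.1831]
top 0.76 [199.2, 137.0, 220.8, 157.1] med [0.6376 0.1844 0.1696]
  z 0.07 11 x [0.6221 0.6385] y [0.1654 0.1944]
  z 0.09 13 x [0.6216 0.6333] y [0.168  0.2029]
  z 0.11 20 x [0.6211 0.6391] y [0.1647 0.2007]
  z 0.13 18 x [0.6213 0.6426] y [0.1631 0.2009]
  z 0.15 35 x [0.6219 0.665 ] y [0.1639 0.2126]
  z 0.17 78 x [0.624  0.6696] y [0.166  0.2149]
  z 0.19 112 x [0.6311 0.6667] y [0.171  0.2069]
  z 0.21 14 x [0.643 0.653] y [0.1837 0.1963]
```

Call:
{"name": "play_rows", "arguments": {
  "targets": [
    {"grip":160,"linear":[0,0,-0.4],"delta_rot":[0,0,0]},
    {"grip":160,"linear":[0,0,-0.7],"delta_rot":[0,0,0]},
    {"grip":160,"linear":[0,0,-0.9],"delta_rot":[0,0,0]},
    {"grip":160,"linear":[0,0,-0.9],"delta_rot":[0,0,0]},
    {"grip":160,"linear":[0,0,-0.9],"delta_rot":[0,0,0]}
  ]
}}

```text
time: 9.25
ee_pos: [0.659, 0.1926, 0.1007]
tcp_rot: [179.8, 70.3, -165.9]
wrist_force: [0.1, 0.7, -2.0]
opening: 0.0533
grasp_force: 48.8
```

Call:
{"name": "play_rows", "arguments": {
  "targets": [
    {"grip":160,"linear":[0,0,-0.1],"delta_rot":[0,0,0]},
    {"grip":160,"linear":[0,0,-0.2],"delta_rot":[0,0,0]},
    {"grip":160,"linear":[0,0,-0.2],"delta_rot":[0,0,0]}
  ]
}}

```text
time: 9.55
ee_pos: [0.659, 0.1926, 0.0987]
tcp_rot: [179.8, 70.3, -165.9]
wrist_force: [-0.5, -0.0, -2.4]
opening: 0.0534
grasp_force: 48.8
```

Call:
{"name": "play_rows", "arguments": {
  "targets": [
    {"grip":160,"linear":[0,0,-0.1],"delta_rot":[0,0,0]},
    {"grip":160,"linear":[0,0,-0.2],"delta_rot":[0,0,0]},
    {"grip":160,"linear":[0,0,-0.2],"delta_rot":[0,0,0]}
  ]
}}

```text
time: 9.85
ee_pos: [0.6589, 0.1926, 0.0965]
tcp_rot: [179.8, 70.3, -165.8]
wrist_force: [-0.2, -0.2, -2.5]
opening: 0.0537
grasp_force: 48.8
```

Call:
{"name": "play_rows", "arguments": {
  "targets": [
    {"grip":160,"linear":[0,0,-0.1],"delta_rot":[0,0,0]},
    {"grip":160,"linear":[0,0,-0.2],"delta_rot":[0,0,0]},
    {"grip":160,"linear":[0,0,-0.2],"delta_rot":[0,0,0]}
  ]
}}

```text
time: 10.15
ee_pos: [0.6589, 0.1926, 0.0945]
tcp_rot: [179.8, 70.3, -165.9]
wrist_force: [-0.7, 0.1, -1.8]
opening: 0.0537
grasp_force: 48.8
```

```bash
python3 - 4 <<'E'
from ax import *
go(Rp(14,1),[.648,.19,.10]); held("squeeze_bottle",np.r_[.64,.19])
p=bot.camera("top");W=cloud(p)
w=W[135:165,195:225].reshape(-1,3); w=w[(abs(w[:,0]-.648)<.03)&(abs(w[:,1]-.19)<.03)&(w[:,2]<.26)]; print(np.sort(w[:,2])[-12:])
E
```

```text
t 10.15 lin cm [ 0.61  0.16 -0.09] rot [-0.002  0.005 -0.005] deg 0.4 q [ 18. -18. -60. -22.  -3.   1.] tcp-> [0.6651 0.1943 0.0936] F [-0.7  0.1 -1.8] op 0.0537 gf 48.8
side 0.62 [279.8, 150.9, 296.2, 186.7] med [0.6412 0.1673 0.1334]
  z 0.05 34 x [0.6295 0.6673] y [0.1562 0.1678]
  z 0.07 15 x [0.6459 0.665 ] y [0.1566 0.1666]
  z 0.11 58 x [0.6088 0.6665] y [0.1142 0.205 ]
  z 0.13 68 x [0.6185 0.6641] y [0.0856 0.1939]
  z 0.15 90 x [0.6217 0.6693] y [0.1585 0.1958]
  z 0.17 67 x [0.6277 0.6599] y [0.1651 0.2006]
  z 0.19 18 x [0.6381 0.6519] y [0.1774 0.1897]
top 0.77 [201.2, 138.2, 220.9, 157.4] med [0.6374 0.1845 0.1543]
  z 0.05 11 x [0.6226 0.6401] y [0.1642 0.194 ]
  z 0.07 19 x [0.6224 0.6388] y [0.1643 0.202 ]
  z 0.09 18 x [0.6215 0.6412] y [0.1637 0.2062]
  z 0.11 22 x [0.6221 0.6471] y [0.1621 0.2047]
  z 0.13 25 x [0.6221 0.6482] y [0.1615 0.2103]
  z 0.15 82 x [0.6229 0.6677] y [0.1647 0.214 ]
  z 0.17 110 x [0.6303 0.6667] y [0.1717 0.2069]
  z 0.19 16 x [0.6417 0.6524] y [0.1798 0.1954]
  z 0.21 7 x [0.6448 0.6493] y [0.187  0.1934]
[0.1938 0.1972 0.1978 0.1989 0.1991 0.1993 0.1994 0.2033 0.2098 0.211
 0.2131 0.2135]
```

Call:
{"name": "play_rows", "arguments": {
  "targets": [
    {"grip":160,"linear":[0,0,-0.1],"delta_rot":[0,0,0]},
    {"grip":160,"linear":[0,0,-0.2],"delta_rot":[0,0,0]},
    {"grip":160,"linear":[0,0,-0.3],"delta_rot":[0,0,0]},
    {"grip":160,"linear":[0,0,-0.3],"delta_rot":[0,0,0]}
  ]
}}

```text
time: 10.8
ee_pos: [0.6589, 0.1926, 0.0915]
tcp_rot: [179.8, 70.3, -165.8]
wrist_force: [1.3, 0.8, -2.6]
opening: 0.0534
grasp_force: 48.8
```

Call:
{"name": "play_rows", "arguments": {
  "targets": [
    {"grip":160,"linear":[0,0,-0.1],"delta_rot":[0,0,0]},
    {"grip":160,"linear":[0,0,-0.2],"delta_rot":[0,0,0]},
    {"grip":160,"linear":[0,0,-0.2],"delta_rot":[0,0,0]}
  ]
}}

```text
time: 11.1
ee_pos: [0.6593, 0.1927, 0.0905]
tcp_rot: [179.8, 70.4, -165.9]
wrist_force: [-0.5, 0.3, -0.6]
opening: 0.0535
grasp_force: 49.2
```

Call:
{"name": "play_rows", "arguments": {
  "targets": [
    {"grip":160,"linear":[0,0,-0.1],"delta_rot":[0,0,0]},
    {"grip":160,"linear":[0,0,-0.1],"delta_rot":[0,0,0]},
    {"grip":160,"linear":[0,0,-0.1],"delta_rot":[0,0,0]}
  ]
}}

```text
time: 11.4
ee_pos: [0.6597, 0.1927, 0.0905]
tcp_rot: [179.8, 70.5, -165.9]
wrist_force: [0.3, -1.4, 5.7]
opening: 0.0531
grasp_force: 49.4
```

Call:
{"name": "play_rows", "arguments": {
  "targets": [
    {"grip":85,"linear":[0,0,0.1],"delta_rot":[0,0,0]},
    {"grip":75,"linear":[0,0,0.1],"delta_rot":[0,0,0]},
    {"grip":50,"linear":[0,0,0.1],"delta_rot":[0,0,0]},
    {"grip":40,"linear":[0,0,0.1],"delta_rot":[0,0,0]},
    {"grip":35,"linear":[0,0,0.1],"delta_rot":[0,0,0]},
    {"grip":35,"linear":[0,0,0.1],"delta_rot":[0,0,0]}
  ]
}}

```text
time: 12.0
ee_pos: [0.6589, 0.1926, 0.0896]
tcp_rot: [179.8, 70.3, -165.9]
wrist_force: [0.4, 0.9, -0.4]
opening: 0.0737
grasp_force: 0.0
```

```bash
python3 - 5 <<'E'
from ax import *
go(Rp(14,1),[.648,.19,.10]); held("squeeze_bottle",np.r_[.64,.19])
E
```

```text
t 12.0 lin cm [0.61 0.17 0.4 ] rot [-0.002  0.005 -0.005] deg 0.4 q [ 18. -17. -60. -23.  -3.   1.] tcp-> [0.6651 0.1943 0.0936] F [ 0.4  0.9 -0.4] op 0.0737 gf 0.0
side 0.67 [281.3, 149.7, 297.8, 188.2] med [0.6417 0.1694 0.1398]
  z 0.05 14 x [0.6389 0.6611] y [0.1551 0.1637]
  z 0.09 12 x [0.6208 0.6615] y [0.1292 0.1914]
  z 0.11 55 x [0.6202 0.6616] y [0.1582 0.1906]
  z 0.13 63 x [0.6209 0.6646] y [0.1572 0.1846]
  z 0.15 74 x [0.6223 0.6651] y [0.1586 0.1895]
  z 0.17 70 x [0.6287 0.6633] y [0.1659 0.1981]
  z 0.19 15 x [0.6415 0.6538] y [0.1758 0.1875]
top 0.63 [204.5, 139.1, 222.1, 161.3] med [0.6382 0.1835 0.1467]
  z 0.05 18 x [0.6225 0.6401] y [0.1646 0.1975]
  z 0.07 21 x [0.6224 0.6528] y [0.1622 0.2026]
  z 0.09 20 x [0.6226 0.6393] y [0.1645 0.2068]
  z 0.11 20 x [0.6224 0.6518] y [0.1623 0.1998]
  z 0.13 33 x [0.6229 0.6605] y [0.1627 0.2096]
  z 0.15 86 x [0.625  0.6721] y [0.1652 0.2142]
  z 0.17 98 x [0.6325 0.6659] y [0.1718 0.2076]
  z 0.19 16 x [0.6427 0.6523] y [0.1832 0.1961]
```

The bottle stands at (0.648, 0.189), vertical. I retreat along the tool axis.

Call:
{"name": "play_rows", "arguments": {
  "targets": [
    {"grip":35,"linear":[-1.4,-0.35,0.4],"delta_rot":[0,0,0]},
    {"grip":35,"linear":[-3.6,-0.9,1.1],"delta_rot":[0,0,0]},
    {"grip":20,"linear":[-6.5,-1.6,2],"delta_rot":[0,0,0]},
    {"grip":0,"linear":[-9,-2.2,3],"delta_rot":[0,0,0]},
    {"grip":0,"linear":[-10,-2.5,4],"delta_rot":[0,0.13,0]},
    {"grip":0,"linear":[-11,-2.8,6],"delta_rot":[0,0.26,0]},
    {"grip":0,"linear":[-12,-3,8],"delta_rot":[0,0.4,0]},
    {"grip":0,"linear":[-13,-5,10],"delta_rot":[0,0.54,0]},
    {"grip":0,"linear":[-14,-8,12],"delta_rot":[0,0.68,0]},
    {"grip":0,"linear":[-15,-12,13],"delta_rot":[0,0.82,0]}
  ]
}}

```text
time: 13.2
ee_pos: [0.5088, 0.0727, 0.2245]
tcp_rot: [168.6, 25.2, -174.7]
wrist_force: [1.5, 0.5, -0.3]
opening: 0.0852
grasp_force: 0.0
```

```bash
cat >> h.py <<'E'
GD=np.r_[np.array([.386,-.217])+.050*UD,.034]
E
python3 - <<'E'
from h import *
for s in(1,-1): go(Rg(UD,s),GD,.11)
for s in(1,-1): print(Rg(UD,s),Ro.from_matrix(Rg(UD,s)).as_euler('xyz',degrees=True))
E
```

```text
t 13.2 lin cm [ -9.19 -36.48 -10.47] rot [ 0.248  0.832 -1.207] deg 85.2 q [  1. -25. -22.  69.  13.  -4.] tcp-> [ 0.4169 -0.2921  0.1198] F [ 1.5  0.5 -0.3] op 0.0852 gf 0.0
t 13.2 lin cm [ -9.19 -36.48 -10.47] rot [-0.199 -0.126  1.785] deg 103.2 q [  1. -25. -22.  69.  13.  -4.] tcp-> [ 0.4169 -0.2921  0.1198] F [ 1.5  0.5 -0.3] op 0.0852 gf 0.0
[[-0.3579  0.9246 -0.1303]
 [ 0.8689  0.3809  0.3162]
 [ 0.342  -0.     -0.9397]] [180.     -20.     112.3864]
[[ 0.3579 -0.9246 -0.1303]
 [-0.8689 -0.3809  0.3162]
 [-0.342   0.     -0.9397]] [180.      20.     -67.6136]
```

Call:
{"name": "play_rows", "arguments": {
  "targets": [
    {"grip":0,"linear":[-5,-18,-2],"delta_rot":[0.124,0.416,-0.6]},
    {"grip":0,"linear":[-5,-18,-2],"delta_rot":[0.124,0.416,-0.6]},
    {"grip":0,"linear":[-5,-18,-2],"delta_rot":[0.124,0.416,-0.6]},
    {"grip":0,"linear":[-5,-18,-2],"delta_rot":[0.124,0.416,-0.6]},
    {"grip":0,"linear":[-9.2,-36.5,-8],"delta_rot":[0.248,0.832,-1.207]},
    {"grip":0,"linear":[-9.2,-36.5,-8],"delta_rot":[0.248,0.832,-1.207]},
    {"grip":0,"linear":[-9.2,-36.5,-8],"delta_rot":[0.248,0.832,-1.207]},
    {"grip":0,"linear":[-9.2,-36.5,-8],"delta_rot":[0.248,0.832,-1.207]},
    {"grip":0,"linear":[-9.2,-36.5,-8],"delta_rot":[0.248,0.832,-1.207]},
    {"grip":0,"linear":[-9.2,-36.5,-8],"delta_rot":[0.248,0.832,-1.207]}
  ]
}}

```text
time: 14.2
ee_pos: [0.4165, -0.2938, 0.1387]
tcp_rot: [-179.6, -20.2, 111.8]
wrist_force: [-0.6, -0.3, 0.8]
opening: 0.0856
grasp_force: 0.0
```

Call:
{"name": "play_rows", "arguments": {
  "targets": [
    {"grip":0,"linear":[0,0,0],"delta_rot":[0,0,0]},
    {"grip":0,"linear":[0,0,0],"delta_rot":[0,0,0]}
  ]
}}

```text
time: 14.4
ee_pos: [0.4173, -0.2925, 0.1394]
tcp_rot: [-179.9, -20.0, 112.5]
wrist_force: [-0.3, 0.0, 0.3]
opening: 0.0857
grasp_force: 0.0
```

```bash
python3 -c "
from h import *
go(Rg(UD,1),GD,.11)
p=bot.camera('wrist'); save(p,'w2.png')
for r in bot.trace(p,'dredger')[:2]: print(r['conf'],r['box'])"
```

```text
t 14.4 lin cm [-0.03  0.04 -1.96] rot [ 0.001 -0.001 -0.003] deg 0.2 q [-40.  16.  10. 102.   9.  26.] tcp-> [ 0.4169 -0.2921  0.1198] F [-0.3  0.   0.3] op 0.0857 gf 0.0
0.86 [214.7, 132.7, 293.4, 267.0]
```

View pics/w2.png

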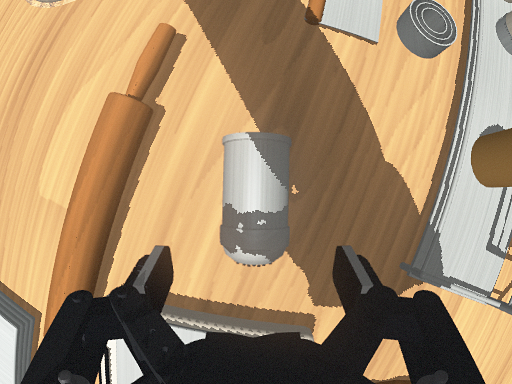

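The wrist view shows the dredger centred at column 256, aligned, with its foot up in the picture (row 133) and the scale clear behind. I descend.

Call:
{"name": "play_rows", "arguments": {
  "targets": [
    {"grip":0,"linear":[-0.45,1.1,-3.8],"delta_rot":[0,0,0]},
    {"grip":0,"linear":[-0.9,2.1,-7.5],"delta_rot":[0,0,0]},
    {"grip":0,"linear":[-1.3,3.1,-11],"delta_rot":[0,0,0]},
    {"grip":0,"linear":[-1.5,3.5,-12.2],"delta_rot":[0,0,0]},
    {"grip":0,"linear":[-1.5,3.5,-12.2],"delta_rot":[0,0,0]},
    {"grip":110,"linear":[-1.5,3.5,-12.2],"delta_rot":[0,0,0]},
    {"grip":110,"linear":[-1.5,3.5,-12.2],"delta_rot":[0,0,0]},
    {"grip":110,"linear":[-1.5,3.5,-12.2],"delta_rot":[0,0,0]},
    {"grip":150,"linear":[-1.5,3.5,-12.2],"delta_rot":[0,0,0]},
    {"grip":150,"linear":[-1.5,3.5,-12.2],"delta_rot":[0,0,0]}
  ],
  "force": 55
}}

```text
time: 15.5
ee_pos: [0.4034, -0.2585, 0.0202]
tcp_rot: [-180.0, -19.8, 112.4]
wrist_force: [0.1, 0.2, 7.1]
opening: 0.0586
grasp_force: 57.7
```

Call:
{"name": "play_rows", "arguments": {
  "targets": [
    {"grip":150,"linear":[0,0,0],"delta_rot":[0,0,0]},
    {"grip":150,"linear":[0,0,0],"delta_rot":[0,0,0]}
  ]
}}

```text
time: 15.7
ee_pos: [0.4034, -0.2585, 0.0202]
tcp_rot: [-180.0, -19.8, 112.4]
wrist_force: [0.5, 0.2, 7.5]
opening: 0.0581
grasp_force: 57.7
```

```bash
python3 -c "
from h import *
go(Rp(-2,1),[.53,-.021,.20])"
```

```text
t 15.7 lin cm [14.42 23.69 17.34] rot [-0.936 -1.347  0.892] deg 107.0 q [-38.  14.  -5.  88.  10.  28.] tcp-> [ 0.5476 -0.0216  0.1936] F [0.5 0.2 7.5] op 0.0581 gf 57.7
```

Call:
{"name": "play_rows", "arguments": {
  "targets": [
    {"grip":150,"linear":[0,0,2],"delta_rot":[0,0,0]},
    {"grip":150,"linear":[0,0,5],"delta_rot":[0,0,0]},
    {"grip":150,"linear":[0,1,9],"delta_rot":[0,0,0]},
    {"grip":150,"linear":[1,3,13],"delta_rot":[-0.07,-0.1,0.065]},
    {"grip":150,"linear":[2,6,15],"delta_rot":[-0.14,-0.2,0.13]},
    {"grip":150,"linear":[4,9,16],"delta_rot":[-0.21,-0.3,0.2]},
    {"grip":150,"linear":[6,12,17],"delta_rot":[-0.28,-0.4,0.265]},
    {"grip":150,"linear":[8,15,17],"delta_rot":[-0.35,-0.5,0.33]},
    {"grip":150,"linear":[10,18,17],"delta_rot":[-0.42,-0.6,0.4]},
    {"grip":150,"linear":[12,21,17],"delta_rot":[-0.49,-0.7,0.465]}
  ]
}}

```text
time: 16.7
ee_pos: [0.5228, -0.0462, 0.1904]
tcp_rot: [164.7, 26.5, 139.8]
wrist_force: [-0.1, 0.5, -2.8]
opening: 0.0583
grasp_force: 60.8
```

```bash
python3 -c "
from h import *
go(Rp(-2,1),[.56,-.021,.19])"
```

```text
t 16.7 lin cm [ 5.48  2.46 -0.67] rot [-0.444 -0.642  0.427] deg 51.0 q [ -4. -30. -30.  60.  -2.  32.] tcp-> [ 0.5776 -0.0216  0.1836] F [-0.1  0.5 -2.8] op 0.0583 gf 60.8
```

Call:
{"name": "play_rows", "arguments": {
  "targets": [
    {"grip":150,"linear":[3,0.8,0],"delta_rot":[-0.07,-0.1,0.07]},
    {"grip":150,"linear":[5.5,1.2,0],"delta_rot":[-0.14,-0.2,0.14]},
    {"grip":150,"linear":[5.5,1.6,0],"delta_rot":[-0.22,-0.31,0.21]},
    {"grip":150,"linear":[5.5,2,0],"delta_rot":[-0.29,-0.42,0.28]},
    {"grip":150,"linear":[5.5,2.4,-0.3],"delta_rot":[-0.37,-0.53,0.355]},
    {"grip":150,"linear":[5.5,2.5,-0.7],"delta_rot":[-0.444,-0.642,0.427]},
    {"grip":150,"linear":[5.5,2.5,-0.7],"delta_rot":[-0.444,-0.642,0.427]},
    {"grip":150,"linear":[5.5,2.5,-0.7],"delta_rot":[-0.444,-0.642,0.427]}
  ]
}}

```text
time: 17.5
ee_pos: [0.5946, -0.0238, 0.1765]
tcp_rot: [179.4, 69.2, 177.0]
wrist_force: [0.5, -1.3, -2.4]
opening: 0.0582
grasp_force: 61.1
```

```bash
python3 - 6 <<'E'
from ax import *
go(Rp(-2,1),[.58,-.021,.12]); held("dredger",np.r_[.56,-.021])
t=cv2.imread("pics/h_side_6.png");cv2.imwrite("pics/v6.png",cv2.resize(t[100:280,200:400],None,fx=3.3,fy=3.3))
E
```

```text
t 17.5 lin cm [ 0.3   0.21 -6.29] rot [-0.004 -0.013  0.007] deg 0.9 q [ -2. -49. -65.   5.  -0.   0.] tcp-> [ 0.5976 -0.0216  0.1136] F [ 0.5 -1.3 -2.4] op 0.0582 gf 61.1
side 0.61 [286.2, 177.6, 304.7, 212.9] med [ 0.5761 -0.0463  0.2283]
  z 0.13 22 x [0.5635 0.5955] y [-0.0576 -0.0489]
  z 0.15 40 x [0.564  0.5969] y [-0.0587 -0.0478]
  z 0.19 23 x [0.5531 0.6036] y [-0.0573 -0.0315]
  z 0.21 70 x [0.5524 0.6006] y [-0.0589 -0.0301]
  z 0.23 159 x [0.5522 0.6066] y [-0.0582 -0.0088]
  z 0.25 98 x [0.5633 0.6004] y [-0.0461 -0.0114]
top 0.74 [261.9, 148.9, 284.7, 172.2] med [ 0.5766 -0.0211  0.2416]
  z 0.13 6 x [0.5564 0.5626] y [-0.0437 -0.0021]
  z 0.15 27 x [0.5542 0.5748] y [-0.0505  0.005 ]
  z 0.17 22 x [0.5559 0.5715] y [-0.0438  0.0033]
  z 0.19 19 x [0.5561 0.5777] y [-0.0462  0.0054]
  z 0.21 13 x [0.5546 0.5687] y [-0.0352  0.0015]
  z 0.23 89 x [0.5552 0.6148] y [-0.0519  0.006 ]
  z 0.25 242 x [0.5625 0.6085] y [-0.0454  0.0001]
```

View pics/v6.png

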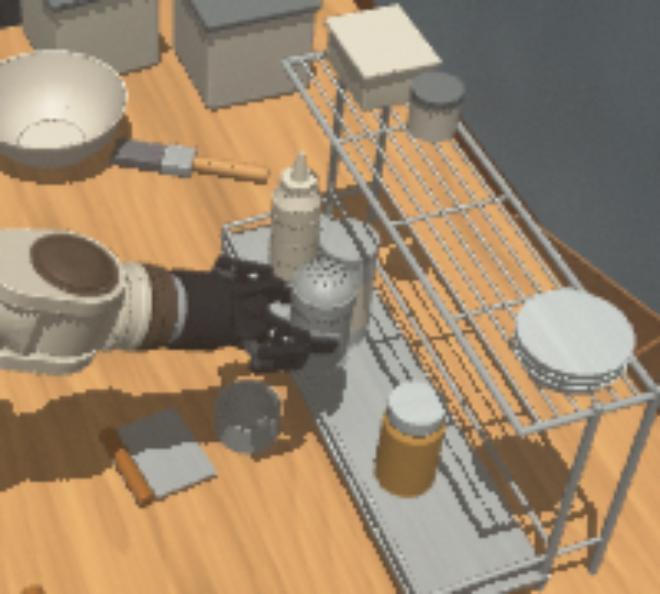

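The dredger is upright in the hand at crop (322,310), dome up. The bottle stands on the left and the jar and tin are undisturbed. I go forward and lower.

Call:
{"name": "play_rows", "arguments": {
  "targets": [
    {"grip":150,"linear":[1.5,0.1,-0.3],"delta_rot":[0,0,0]},
    {"grip":150,"linear":[2,0.1,-1.2],"delta_rot":[0,0,0]},
    {"grip":150,"linear":[2,0.1,-2.6],"delta_rot":[0,0,0]},
    {"grip":150,"linear":[2,0.1,-4],"delta_rot":[0,-0.013,0]},
    {"grip":150,"linear":[2,0.1,-5.4],"delta_rot":[0,-0.013,0]},
    {"grip":150,"linear":[2,0.1,-6.4],"delta_rot":[0,-0.013,0]},
    {"grip":150,"linear":[2,0.1,-6.4],"delta_rot":[0,-0.013,0]}
  ]
}}

```text
time: 18.4
ee_pos: [0.627, -0.0223, 0.1182]
tcp_rot: [179.5, 69.5, 177.3]
wrist_force: [0.2, -0.1, -2.8]
opening: 0.0586
grasp_force: 61.1
```

```bash
python3 - 7 <<'E'
from ax import *
go(Rp(-2,1),[.648,-.021,.115]); held("dredger",np.r_[.60,-.021])
E
```

```text
t 18.4 lin cm [ 3.86  0.07 -0.96] rot [-0.003 -0.008  0.005] deg 0.6 q [ -2. -34. -66. -11.  -0.   0.] tcp-> [ 0.6656 -0.0216  0.1086] F [ 0.2 -0.1 -2.8] op 0.0586 gf 61.1
side 0.79 [294.4, 185.8, 311.0, 222.3] med [ 0.6075 -0.0447  0.1666]
  z 0.07 21 x [0.5946 0.6411] y [-0.0582 -0.0412]
  z 0.09 44 x [0.5965 0.6401] y [-0.0556 -0.0401]
  z 0.11 9 x [0.5977 0.6351] y [-0.0668 -0.0466]
  z 0.13 46 x [0.5839 0.6372] y [-0.0593 -0.019 ]
  z 0.15 67 x [0.582  0.6316] y [-0.0574 -0.0238]
  z 0.17 133 x [0.5835 0.6362] y [-0.057  -0.0098]
  z 0.19 112 x [0.5919 0.6349] y [-0.0462 -0.0106]
top 0.88 [263.5, 143.5, 283.4, 167.1] med [ 0.609  -0.0201  0.1815]
  z 0.09 10 x [0.5869 0.5972] y [-0.0347 -0.0001]
  z 0.11 18 x [0.5864 0.6025] y [-0.041   0.0044]
  z 0.13 20 x [0.5875 0.601 ] y [-0.0432  0.0028]
  z 0.15 10 x [0.587  0.5985] y [-0.033   0.0014]
  z 0.17 108 x [0.5866 0.6472] y [-0.0526  0.0082]
  z 0.19 202 x [0.5932 0.6381] y [-0.0456 -0.0011]
```

Call:
{"name": "play_rows", "arguments": {
  "targets": [
    {"grip":150,"linear":[1.2,0,0],"delta_rot":[0,-0.008,0]},
    {"grip":150,"linear":[2.4,0,0],"delta_rot":[0,-0.008,0]},
    {"grip":150,"linear":[3.4,0,0],"delta_rot":[0,-0.008,0]},
    {"grip":150,"linear":[3.4,0,-0.5],"delta_rot":[0,-0.008,0]},
    {"grip":150,"linear":[3.4,0,-1.4],"delta_rot":[0,-0.008,0]},
    {"grip":150,"linear":[3.4,0,-2.2],"delta_rot":[0,-0.008,0]},
    {"grip":150,"linear":[3.4,0,-2.8],"delta_rot":[0,-0.008,0]},
    {"grip":150,"linear":[3.4,0,-3.1],"delta_rot":[0,-0.008,0]},
    {"grip":150,"linear":[3.4,0,-3.1],"delta_rot":[0,-0.008,0]}
  ]
}}

```text
time: 19.5
ee_pos: [0.66, -0.0225, 0.086]
tcp_rot: [179.6, 70.0, 177.3]
wrist_force: [0.8, -0.1, -2.0]
opening: 0.0581
grasp_force: 61.1
```

```bash
python3 - 8 <<'E'
from ax import *
go(Rp(-2,1),[.648,-.021,.08]); held("dredger",np.r_[.64,-.021])
E
```

```text
t 19.5 lin cm [ 0.56  0.09 -1.24] rot [-0.003 -0.     0.004] deg 0.3 q [ -2. -22. -63. -22.  -0.   0.] tcp-> [ 0.6656 -0.0216  0.0736] F [ 0.8 -0.1 -2. ] op 0.0581 gf 61.1
side 0.57 [302.9, 191.5, 321.8, 224.3] med [ 0.6396 -0.0433  0.1357]
  z 0.05 36 x [0.6305 0.657 ] y [-0.057  -0.0469]
  z 0.07 10 x [0.6334 0.6658] y [-0.0555 -0.0495]
  z 0.09 20 x [0.6176 0.6659] y [-0.065  -0.0237]
  z 0.11 59 x [0.6173 0.6679] y [-0.057  -0.0164]
  z 0.13 109 x [0.6163 0.6749] y [-0.0582 -0.0127]
  z 0.15 171 x [0.6214 0.6682] y [-0.0512 -0.0063]
top 0.84 [262.6, 135.3, 279.0, 158.5] med [ 0.6394 -0.0212  0.1477]
  z 0.05 23 x [0.6202 0.6396] y [-0.0491  0.0047]
  z 0.07 20 x [0.6205 0.6395] y [-0.046   0.0052]
  z 0.09 19 x [0.6203 0.634 ] y [-0.0403  0.0022]
  z 0.11 15 x [0.6205 0.6353] y [-0.0449  0.0028]
  z 0.13 39 x [0.619  0.6793] y [-0.0516  0.0077]
  z 0.15 247 x [0.6233 0.6732] y [-0.0477  0.0045]
  z 0.17 6 x [0.6477 0.6564] y [-0.0364 -0.0027]
```

Call:
{"name": "play_rows", "arguments": {
  "targets": [
    {"grip":150,"linear":[0,0,-0.3],"delta_rot":[0,0,0]},
    {"grip":150,"linear":[0,0,-0.5],"delta_rot":[0,0,0]},
    {"grip":150,"linear":[0,0,-0.7],"delta_rot":[0,0,0]},
    {"grip":150,"linear":[0,0,-0.8],"delta_rot":[0,0,0]},
    {"grip":150,"linear":[0,0,-0.8],"delta_rot":[0,0,0]}
  ]
}}

```text
time: 20.2
ee_pos: [0.6602, -0.0225, 0.0787]
tcp_rot: [179.6, 70.0, 177.3]
wrist_force: [-0.3, 0.0, -1.8]
opening: 0.0582
grasp_force: 61.1
```

Call:
{"name": "play_rows", "arguments": {
  "targets": [
    {"grip":150,"linear":[0,0,-0.1],"delta_rot":[0,0,0]},
    {"grip":150,"linear":[0,0,-0.2],"delta_rot":[0,0,0]},
    {"grip":150,"linear":[0,0,-0.2],"delta_rot":[0,0,0]}
  ]
}}

```text
time: 20.5
ee_pos: [0.6603, -0.0225, 0.077]
tcp_rot: [179.6, 70.0, 177.3]
wrist_force: [-0.0, -1.0, -2.7]
opening: 0.0585
grasp_force: 61.1
```

Call:
{"name": "play_rows", "arguments": {
  "targets": [
    {"grip":150,"linear":[0,0,-0.1],"delta_rot":[0,0,0]},
    {"grip":150,"linear":[0,0,-0.2],"delta_rot":[0,0,0]},
    {"grip":150,"linear":[0,0,-0.2],"delta_rot":[0,0,0]}
  ]
}}

```text
time: 20.8
ee_pos: [0.6605, -0.0224, 0.0754]
tcp_rot: [179.6, 70.1, 177.3]
wrist_force: [-0.1, -0.4, -1.4]
opening: 0.058
grasp_force: 61.4
```

Call:
{"name": "play_rows", "arguments": {
  "targets": [
    {"grip":150,"linear":[0,0,-0.1],"delta_rot":[0,0,0]},
    {"grip":150,"linear":[0,0,-0.1],"delta_rot":[0,0,0]},
    {"grip":150,"linear":[0,0,-0.1],"delta_rot":[0,0,0]}
  ]
}}

```text
time: 21.1
ee_pos: [0.6609, -0.0225, 0.0753]
tcp_rot: [179.6, 70.2, 177.3]
wrist_force: [-2.3, 0.5, 3.5]
opening: 0.058
grasp_force: 61.6
```

Contact. I release and check.

Call:
{"name": "play_rows", "arguments": {
  "targets": [
    {"grip":70,"linear":[0,0,0.1],"delta_rot":[0,0,0]},
    {"grip":60,"linear":[0,0,0.1],"delta_rot":[0,0,0]},
    {"grip":40,"linear":[0,0,0.1],"delta_rot":[0,0,0]},
    {"grip":25,"linear":[0,0,0.1],"delta_rot":[0,0,0]},
    {"grip":15,"linear":[0,0,0.1],"delta_rot":[0,0,0]},
    {"grip":15,"linear":[0,0,0.1],"delta_rot":[0,0,0]}
  ]
}}

```text
time: 21.7
ee_pos: [0.6604, -0.0225, 0.0751]
tcp_rot: [179.6, 70.1, 177.3]
wrist_force: [0.1, 0.3, 0.6]
opening: 0.0808
grasp_force: 0.0
```

```bash
python3 - 9 <<'E'
from ax import *
go(Rp(-2,1),[.648,-.021,.08]); held("dredger",np.r_[.64,-.021])
E
```

```text
t 21.7 lin cm [ 0.52  0.09 -0.15] rot [-0.003  0.001  0.005] deg 0.3 q [ -2. -20. -64. -24.  -0.   0.] tcp-> [ 0.6656 -0.0216  0.0736] F [0.1 0.3 0.6] op 0.0808 gf 0.0
side 0.58 [304.4, 193.7, 318.3, 226.5] med [ 0.6382 -0.0415  0.1269]
  z 0.07 15 x [0.6182 0.6635] y [-0.053  -0.0231]
  z 0.09 64 x [0.6175 0.6633] y [-0.0559 -0.0254]
  z 0.11 62 x [0.6169 0.6622] y [-0.0567 -0.0215]
  z 0.13 163 x [0.6168 0.6681] y [-0.0552 -0.0072]
  z 0.15 57 x [0.6334 0.6626] y [-0.0455 -0.0084]
top 0.6 [263.5, 138.2, 282.7, 161.0] med [ 0.6379 -0.0216  0.1361]
  z 0.05 19 x [0.6207 0.6421] y [-0.0455  0.007 ]
  z 0.07 16 x [0.6199 0.64  ] y [-0.0467  0.0056]
  z 0.09 18 x [0.6204 0.6351] y [-0.0419  0.004 ]
  z 0.11 12 x [0.6198 0.6354] y [-0.0413  0.0054]
  z 0.13 153 x [0.62  0.673] y [-0.049   0.0076]
  z 0.15 115 x [0.6283 0.6666] y [-0.0383 -0.0021]
```

Call:
{"name": "play_rows", "arguments": {
  "targets": [
    {"grip":15,"linear":[-1.4,0.05,0.3],"delta_rot":[0,0,0]},
    {"grip":15,"linear":[-3.6,0.15,1],"delta_rot":[0,0,0]},
    {"grip":15,"linear":[-6.5,0.3,2],"delta_rot":[0,0,0]},
    {"grip":15,"linear":[-9,0.4,3.2],"delta_rot":[0,0.05,0]},
    {"grip":15,"linear":[-10.5,0.4,5],"delta_rot":[0,0.17,0]},
    {"grip":15,"linear":[-12,0.4,7.5],"delta_rot":[0,0.3,0]},
    {"grip":15,"linear":[-14,0.4,10],"delta_rot":[0,0.43,0]},
    {"grip":15,"linear":[-16,0.4,12],"delta_rot":[0,0.56,0]},
    {"grip":15,"linear":[-18,0.4,14],"delta_rot":[0,0.69,0]},
    {"grip":15,"linear":[-18,0.4,14],"delta_rot":[0,0.69,0]}
  ]
}}

```text
time: 22.9
ee_pos: [0.4811, -0.0185, 0.2221]
tcp_rot: [-178.5, 30.6, 178.9]
wrist_force: [0.5, -0.2, 0.0]
opening: 0.0801
grasp_force: 0.0
```

```bash
python3 - 10 <<'E'
from ax import *
print(bot.get_obs()["time"],bot.get_obs()["q"])
held("dredger",np.r_[.64,-.021]);held("squeeze_bottle",np.r_[.64,.19])
for n,xy in(("jar",(.638,-.125)),("tin",(.65,.08))):
    for w in near(n,np.array(xy)):
        h=np.percentile(w[:,2],97); q=w[w[:,2]>h-.012]; print(n,"top z",h,"mid",(q.min(0)+q.max(0))/2)
t=cv2.imread("pics/h_side_10.png");cv2.imwrite("pics/v10.png",cv2.resize(t[100:360,150:390],None,fx=2.3,fy=2.3))
E
```

```text
22.9 [ -1.3952 -36.3554 -30.0298  65.6811  -1.3702  -0.2958]
side 0.84 [299.7, 192.0, 320.7, 227.8] med [ 0.6355 -0.0428  0.1122]
  z 0.05 60 x [0.6186 0.6545] y [-0.0557 -0.0208]
  z 0.07 60 x [0.6188 0.659 ] y [-0.0553 -0.017 ]
  z 0.09 66 x [0.6186 0.6604] y [-0.0555 -0.0201]
  z 0.11 62 x [0.6165 0.6631] y [-0.0584 -0.0205]
  z 0.13 150 x [0.6186 0.6674] y [-0.0553 -0.0046]
  z 0.15 68 x [0.6279 0.6638] y [-0.0425 -0.0105]
top 0.75 [265.2, 135.4, 281.3, 160.5] med [ 0.6389 -0.0197  0.1362]
  z 0.05 17 x [0.6206 0.6407] y [-0.046   0.0053]
  z 0.07 20 x [0.6209 0.6413] y [-0.0463  0.0072]
  z 0.09 20 x [0.6201 0.6343] y [-0.0401  0.004 ]
  z 0.11 11 x [0.6199 0.6356] y [-0.0447  0.0056]
  z 0.13 167 x [0.6209 0.6768] y [-0.0486  0.0077]
  z 0.15 113 x [0.6313 0.6682] y [-0.0402 -0.002 ]
side 0.61 [280.9, 151.0, 297.6, 186.6] med [0.6391 0.1682 0.1108]
  z 0.05 52 x [0.621  0.6668] y [0.1566 0.1864]
  z 0.07 54 x [0.6204 0.6659] y [0.1573 0.1853]
  z 0.09 61 x [0.6205 0.6688] y [0.1566 0.1913]
  z 0.11 64 x [0.6209 0.6661] y [0.1561 0.1893]
  z 0.13 54 x [0.6208 0.665 ] y [0.1305 0.1871]
  z 0.15 72 x [0.6225 0.6619] y [0.1581 0.1883]
  z 0.17 72 x [0.6301 0.6641] y [0.0947 0.2009]
  z 0.19 15 x [0.6418 0.6526] y [0.1801 0.1867]
top 0.66 [201.0, 135.1, 222.8, 159.6] med [0.6392 0.1838 0.1491]
  z 0.05 13 x [0.6225 0.6408] y [0.1646 0.1968]
  z 0.07 22 x [0.6223 0.6525] y [0.1622 0.2021]
  z 0.09 20 x [0.6222 0.6413] y [0.1639 0.1999]
  z 0.11 22 x [0.6227 0.6571] y [0.1623 0.1997]
  z 0.13 23 x [0.6224 0.6621] y [0.1631 0.2133]
  z 0.15 86 x [0.6251 0.6719] y [0.1648 0.2142]
  z 0.17 104 x [0.6312 0.6666] y [0.1721 0.2072]
  z 0.19 15 x [0.6434 0.6531] y [0.1835 0.1963]
jar top z 0.14312637827574695 mid [ 0.6442 -0.1277  0.1381]
jar top z 0.14667607656778853 mid [ 0.6455 -0.1236  0.1429]
tin top z 0.1683994854496028 mid [0.6614 0.081  0.1648]
tin top z 0.17138188537721494 mid [0.6625 0.084  0.1674]
```

View pics/v10.png

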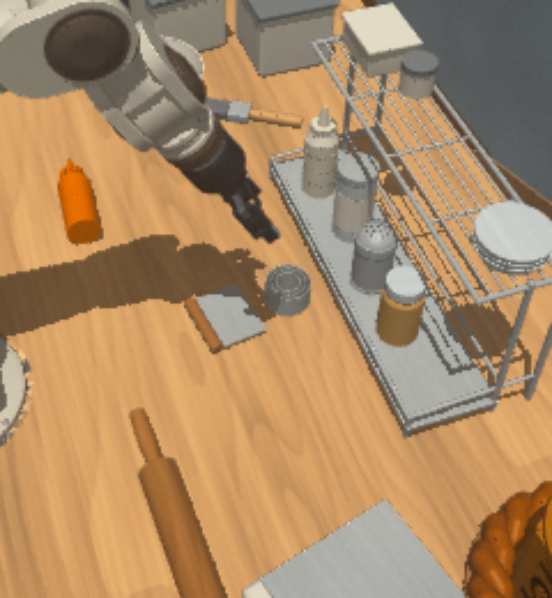

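The bottle (320,155) and the dredger (375,255) stand upright between the wires. The tin and jar have not moved, and the hand is clear.

```bash
python3 -c "
from workcell import bot
print(bot.job_done())"
```

```text
the job is handed in; nothing more can be done
None
```

The squeeze bottle and the dredger both stand upright between the guard wires on the bottom shelf. The jar and tin measured unmoved, nothing else looked disturbed in the last picture, and the job was handed in at about 23 s.

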